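Set the punching anvil's height ring and lock it

TASK

Set the height ring of the punching anvil for the next leather: with the fingertips, gently push the upright post of the ring's lever round until the pointer on the other side of the ring points at the centre of the broad square pin on the scale (not the thin round pin), and only then push the round-headed locking bolt beside it fully home. Do not grip or lift anything, and leave the loose tools and other things where they are.

Things in the scene. Friction and masses are not known exactly. Their poses are not given: they have to be found in the camera images.
- anvil: Punching anvil, screwed down. Dark steel base plate 22 mm high on the green mat. Origin on the ring's axis at the plate's underside; z up, x from the axis to the scale's middle (away from the robot), y left; plate x -85..120, y -100..100 mm, with an ear to the right for the bolt. White scale lines every 10 degrees, 72 to 84 mm from the axis. Cream pad amid the ring, 64 mm across, top 46 mm up.
- ring (a joint): Angle (rad) of the aluminium ring (100 mm across) about the anvil's vertical axis: 0 with its pointer (tip 71 mm out) along the anvil's +x, growing anticlockwise seen from above, stops at -1.05 and 1.05. Its lever, a bar 30 to 38 mm above the anvil's origin, lies opposite the pointer. Friction about 2 N at the post, no spring or detents: stays where left. Over 15 N, or squeezing, is too hard.
- lever_post (a point): Point on the axis of the lever's upright black post, 105 mm from the ring's axis, 55 mm above the anvil's underside. The post is 15 mm in diameter, from 29 to 77 mm above that underside, and is what is pushed sideways. It turns with the ring, always opposite the pointer.
- pointer_aim (a point): The point that the pointer points at, on the ring's turning part: 100 mm from the ring's axis, level with the top of the base plate. It meets the square pin's centre (seen from above) when the ring is set right.
- square_pin: Broad square preset pin, brass, 24 x 24 mm and 14 mm high, fixed on the base plate just outside the scale lines, 100 mm from the ring's axis. Origin at the centre of its foot. It stands at the +40 degree or the -30 degree line. This is the mark to set.
- round_pin: Thin round preset pin, brass, 8 mm in diameter and 26 mm high, fixed on the base plate, 100 mm from the ring's axis at the other of those two lines. Origin at its foot. Not wanted this time.
- bolt (a joint): Travel (m) of the locking bolt: 0 fully drawn out towards the robot, 0.025 fully home (stop). It slides along the anvil's +x into the grey housing against about 3 N of friction, has no spring, and stays where it is left. More than 30 N, or squeezing, is too hard.
- bolt_face (a point): Centre of the flat front face of the bolt's round steel head (28 mm in diameter, 10 mm thick), facing the anvil's -x, towards the robot; at anvil y = -150 mm, 42 mm above its underside. Push here along the anvil's +x. The grey housing behind it: x 15..65, y -172..-128 mm in the anvil's frame, top 62 mm up.
- striker_center (a point): Centre of a loose cream plastic striking rod standing left of the anvil, 46 mm in diameter, 110 mm high. Leave it.
- die_mid (a point): Centre of a loose plywood die, 44 x 44 x 18 mm, lying on the anvil's pad in the middle of the ring. Leave it.
- big_die: Loose plywood die, 80 x 55 x 21 mm, lying left of the anvil; origin at the centre of its underside. Leave it.
- hammer_grip (a point): Handle of a loose hammer lying on the mat on the right. Leave it.
- jar_mid (a point): Centre of a loose pale jar with a lid, 64 mm in diameter, 75 mm high, standing on the left. Leave it.
- glue_mid (a point): Centre of a loose white bottle, 56 mm in diameter, 140 mm high, standing on the left. Leave it.
- punch_mid (a point): Centre of a loose steel tube punch, 20 mm in diameter, 110 mm high, standing on the right. Leave it.
- awl_grip (a point): Handle of a loose awl lying on the left. Leave it.

How it is judged:
By the outcome, as a careful person would: the job done as asked, in the order asked, and still so for the second after the job is handed in, with the robot touching nothing.
It also fails if it takes over 48 s, if anything falls off the work surface, if the arm or the gripper's body presses on something with over 40 N, if the wrist force passes 120 N, or if a joint passes its speed limit or range.

ROBOT

A 6-joint arm with a two-finger parallel gripper is mounted at the origin on the work surface. World frame = base frame: x ahead of the robot, y to its left, z up, the work surface at z = 0. Lengths are in m, angles in rad, forces in N, time in s.
With the tool pointing down it reaches from about 0.2 to 0.875 m from the base axis. Payload 3.4 kg.
Tool frame: the origin (TCP) lies between the finger pads; the fingertips stand 25 mm ahead of it and the grasp point (between the pads) lies 6 mm ahead of it (r.nose_length is the z of the fingertips in the tool frame, in m); z points along the fingers, y is the line along which they close (so a half turn about z gives the same grasp; the last joint's range is limited). The gripper opens to 94 mm and grips with 3 to 60 N. Pads are 16 mm wide; open, the fingers measure 119 mm over their backs; the gripper's body (75 mm by 177 mm) begins 78 mm behind the grasp point.
Start: joints at [-1.447, 0.276, 1.505, -0, 1.361, -0.121], TCP at [0.139, -0.558, 0.23] pointing down, gripper open.
Joint ranges: [-2.89, 2.89], [-0.75, 2.08], [0.22, 2.7], [-1.18, 4.32], [0.11, 2.71], [-2.7, 2.7]. Speed limits (rad/s): [2.57, 2.57, 3.14, 3.14, 3.14, 3.14].

INTERFACE

Orientations are given as a unit quaternion [w, x, y, z].
In Python, from plant import r, gripper_to, inverse_kinematics, vision, models, telemetry gives the robot as it stands. Calls block until the motion is done:
- r.move_to(position, orientation): joint-space move of the TCP to a pose.
- r.move_l(position, rot=None, vel=0.15, guard=None): straight line of the TCP; rot=None keeps the orientation; vel is the mean speed in m/s. With guard (N) it stops when the force on the tool has changed by that much, and returns True; else False.
- r.movej(angles): joint-space move.
- gripper_to(opening, f_grip=None): finger opening in m; f_grip is the grip in N (None keeps the last); returns when the fingers have stopped.
- r.hold(seconds).
- inverse_kinematics(position, orientation): joint angles nearest the present ones, or None.
- vision.snapshot(name): name is "scene" or "top"; returns the picture (384x512x3 uint8, red, green, blue); there is no depth.
- vision.get_calibration(name): a dict with "fx", "fy", "cx", "cy" (pixels), "position" and "orientation" of the camera in the world. Camera axes: x right, y down, z forward; pixel columns grow to the right and rows downward; lengths in m; the calibration is good to about 2 mm. A picture is of the moment at which its call begins. get_calibration takes no time and is no camera call.
A pose or a line that the arm cannot do raises r.PlanningError and nothing moves.
- r.sign_off(): hands the job in; it is judged then, once.
Trained networks look in the newest picture that a camera, given by its name, has taken for a name from the list of things; names that differ only in an ending like _2 or _b are one class to them, and where a whole thing is asked for, a point or a joint stands for the part that bears it (a point fixed in the world has none). Each returns a list of dicts, best first, with "score" (0 to 1); they miss things now and then, are a little off and sometimes report something else, mostly with a low value. They report only what shows in the picture. A call takes as long as a camera call.
- models.boxes_of(thing, camera): "at" ([x, y, z] in m, in world coordinates, good to about 4 mm: the middle of the surface that is visible of it).
- models.regions_of(thing, camera): "pixels" (384x512 bool, what is visible of it).
- models.mark_of(thing, camera): "at" ([x, y, z] in m, in world coordinates, good to about 4 mm: a listed point, or the origin of a listed thing).
Readings, each from a call of its own:
- telemetry.current_t(): time.
- telemetry.current_joints(): joint angles.
- telemetry.current_dq(): joint speeds.
- telemetry.current_joint_efforts(): joint torques, N m.
- telemetry.current_ee_pos(): TCP position.
- telemetry.current_tool_rot(): TCP orientation.
- telemetry.current_wrist_force(): force on the tool from outside, world axes, zero at the start.
- telemetry.current_torque(): the same for the moment, N m.
- telemetry.current_opening(): finger opening in m.
- telemetry.current_finger_force(): force on a finger pad.
Only numpy, scipy, OpenCV 4.12 (cv2) and the standard library are available. Lean on these libraries where they do the work, as an engineer would, in place of code of your own. Each camera call takes 0.05 s, during which the arm holds its last target. There are 200 camera calls.

## Working session

There is one attempt and no reset: what is moved stays moved. The work goes in short steps, each a Python script; the robot and the scene stay as the last script left them, time stands still between calls to the robot, and variables do not carry over. Pictures are saved under pics/ and viewed, at most 10 in all, crops included, and the job is handed in when it is done.

```bash
ls; mkdir -p pics
python3 - <<'E'
from plant import r,vision,models,telemetry
import cv2,numpy as np
for n in("scene","top"):
    im=vision.snapshot(n); cv2.imwrite(f"pics/{n}0.png",im[:,:,::-1])
    print(n,vision.get_calibration(n))
    for t in("anvil","lever_post","pointer_aim","square_pin","round_pin","bolt_face","punch_mid","hammer_grip","striker_center","die_mid"):
        print(t,[(np.round(d["at"],4).tolist(),round(d["score"],2)) for d in models.mark_of(t,n)[:2]])
print(telemetry.current_t(), telemetry.current_tool_rot())
E
```

```text
pics
scene {'fx': 445.6463209173849, 'fy': 445.6463209173849, 'cx': 256.2302369196249, 'cy': 193.3550621018091, 'position': array([1.00255196, 0.73094753, 0.83385071]), 'orientation': array([-0.10278554,  0.23249952,  0.88074592, -0.39958193])}
anvil [([0.5929, 0.1071, 0.0083], 0.69), ([0.6769, 0.1519, 0.0223], 0.52)]
lever_post [([0.506, 0.0534, 0.06], 0.61)]
pointer_aim [([0.679, 0.1564, 0.0248], 0.75)]
square_pin [([0.6485, 0.1929, 0.0253], 0.67), ([0.4767, -0.4034, 0.012], 0.36)]
round_pin [([0.6918, 0.0864, 0.029], 0.38)]
bolt_face [([0.6915, 0.086, 0.027], 0.46), ([0.623, -0.0423, 0.0431], 0.41)]
punch_mid [([0.6812, -0.3766, 0.055], 0.43)]
hammer_grip [([0.4767, -0.4014, 0.0124], 0.57)]
striker_center [([0.6176, 0.2895, 0.0619], 0.93)]
die_mid [([0.5936, 0.1059, 0.058], 0.89)]
top {'fx': 416.9869792612993, 'fy': 416.9869792612993, 'cx': 249.13435408093096, 'cy': 192.13997468381996, 'position': array([0.44904345, 0.003748  , 1.32323128]), 'orientation': array([ 0.03224762, -0.70563545,  0.706916  , -0.03617269])}
anvil [([0.5931, 0.1017, 0.0049], 0.95)]
lever_post [([0.5005, 0.0516, 0.0569], 0.71)]
pointer_aim [([0.6824, 0.1545, 0.0239], 0.65)]
square_pin [([0.6444, 0.1907, 0.0231], 0.48)]
round_pin []
bolt_face [([0.6168, -0.0433, 0.0429], 0.38)]
punch_mid [([0.4997, 0.0545, 0.0602], 0.66), ([0.6824, -0.3751, 0.0603], 0.56)]
hammer_grip [([0.4759, -0.4005, 0.0122], 0.68), ([0.5974, 0.1017, 0.0052], 0.57)]
striker_center [([0.5988, 0.1022, 0.0071], 0.59), ([0.6192, 0.2909, 0.059], 0.56)]
die_mid [([0.594, 0.1014, 0.057], 0.61)]
1.1 [ 3.59105142e-05  9.92519328e-01  1.22087603e-01 -2.07258455e-07]
```

Run:
```python
import cv2
a=cv2.imread("pics/top0.png");cv2.imwrite("pics/topc.png",cv2.resize(a[60:310,130:330],None,fx=2.4,fy=2.4,interpolation=2)) if 0 else cv2.imwrite("pics/topc.png",cv2.resize(a[90:240,130:330],None,fx=4,fy=4,interpolation=2))
a=cv2.imread("pics/scene0.png");cv2.imwrite("pics/scenec.png",cv2.resize(a,None,fx=1.56,fy=1.56,interpolation=2))
```

```text
(no output)
```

View pics/topc.png

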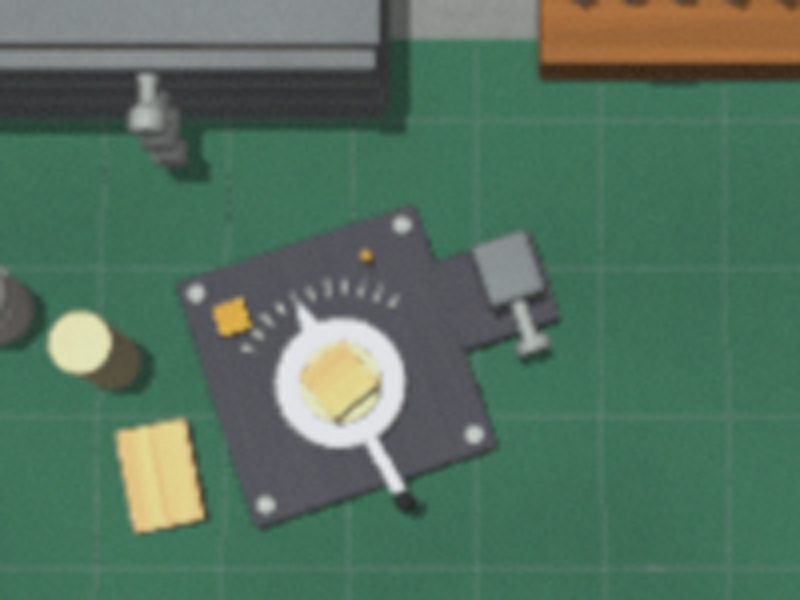

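View pics/scenec.png

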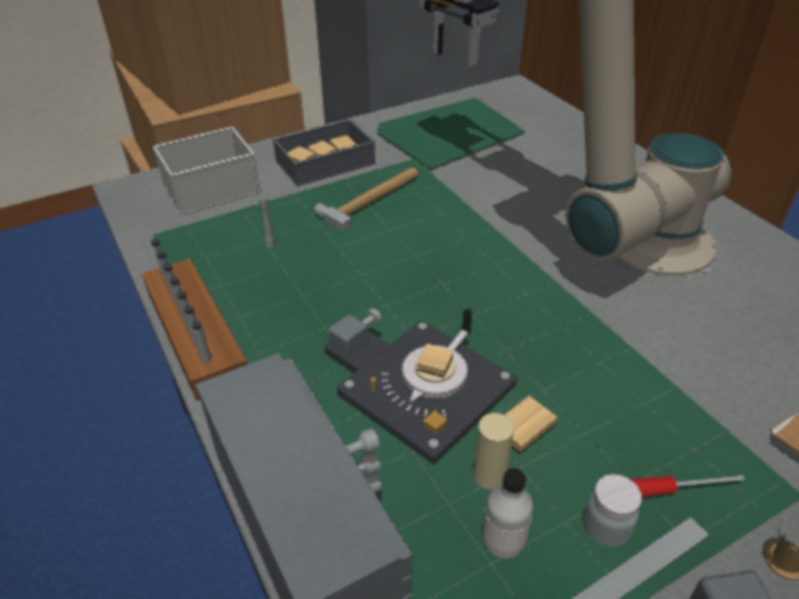

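The square pin, at crop (231,317), is on the left at +40°. The thin pin is at (366,256), the pointer tip at (301,308), the post at (404,500) and the bolt head at (530,345). Next I'll fit the anvil pose from the plate corners and pins.

```bash
cat > h.py <<'E'
import numpy as np,cv2
from scipy.spatial.transform import Rotation as R
from scipy.optimize import least_squares
from plant import r,gripper_to,inverse_kinematics,vision,models,telemetry
def ray(cam,u,v,z):
    c=vision.get_calibration(cam);q=c["orientation"]
    d=R.from_quat([*q[1:],q[0]]).apply([(u-c["cx"])/c["fx"],(v-c["cy"])/c["fy"],1])
    p=c["position"];return p+d*(z-p[2])/d[2]
def crop(u,v): return (u+.5)/4-.5+130,(v+.5)/4-.5+90
def T(pose,x,y):
    c,s=np.cos(pose[2]),np.sin(pose[2]);return np.array([pose[0]+c*x-s*y,pose[1]+s*x+c*y])
def quat(closing):  # tool down, tool y along heading `closing`
    # x = y cross z
    y=np.array([np.cos(closing),np.sin(closing),0]);z=np.array([0,0,-1.]);x=np.cross(y,z)
    q=R.from_matrix(np.c_[x,y,z]).as_quat();return [q[3],*q[:3]]
E
python3 - <<'E'
from h import *
im=cv2.imread("pics/top0.png");hsv=cv2.cvtColor(im,cv2.COLOR_BGR2HSV)
def cen(u,v,w):
    u,v=map(round,crop(u,v));s=hsv[v-w:v+w+1,u-w:u+w+1];m=((s[...,1]>110)&(s[...,0]<30)&(s[...,2]>90)).astype(float)
    yy,xx=np.mgrid[v-w:v+w+1,u-w:u+w+1];print(m.sum());return (xx*m).sum()/m.sum(),(yy*m).sum()/m.sum()
sq=ray("top",*cen(231,317,7),.036);rd=ray("top",*cen(366,256,4),.046)
d=np.deg2rad
obs=[(.12,.1,ray("top",*crop(180,287),.022)),(.12,-.1,ray("top",*crop(412,207),.022)),(-.085,-.1,ray("top",*crop(495,443),.022)),(-.085,.1,ray("top",*crop(262,527),.022)),
(.1*np.cos(d(40)),.1*np.sin(d(40)),sq),(.1*np.cos(d(-30)),.1*np.sin(d(-30)),rd)]
f=lambda p:np.concatenate([T(p,x,y)-o[:2] for x,y,o in obs])
s=least_squares(f,[.593,.102,.33]);p=s.x;print(p,np.rad2deg(p[2]));print(np.round(s.fun.reshape(-1,2)*1e3,1))
print("padtop ring centre",ray("top",*crop(340,382),.04))
for n,uv,z in(("ptr",(301,308),.034),("posttop",(403,500),.077),("bolthead",(530,345),.056)):
    w=ray("top",*crop(*uv),z)[:2]; l=T([0,0,-p[2]],*(w-p[:2]));print(n,w,l,np.hypot(*l),np.rad2deg(np.arctan2(l[1],l[0])))
np.save("pose.npy",p)
E
```

```text
66.0
7.0
[0.59480448 0.1014201  0.33855984] 19.398049687189538
[[ 1.5  4.4]
 [ 3.9 -1.5]
 [-1.6 -4.3]
 [-2.8  2.9]
 [-1.1 -0.9]
 [ 0.1 -0.6]]
padtop ring centre [0.59562565 0.10326883 0.04      ]
ptr [0.65450012 0.13451516] [0.06729879 0.01138973] 0.06825579214435673 9.605787495071208
posttop [0.5026723  0.05285975] [-0.1030305 -0.015204 ] 0.10414627051134542 -171.60556395317522
bolthead [ 0.62212235 -0.04335007] [-0.02231522 -0.14562519] 0.14732503580358036 -98.71208510516024
```

```bash
cat >> h.py <<'E'
def ringpose(a,gap=.0155,z=.072,rad=.105):
    p=np.load("pose.npy");th=p[2]+np.pi+a
    u=np.array([np.cos(th),np.sin(th)]);t=np.array([-u[1],u[0]])
    return [*(p[:2]+rad*u-gap*t),z],quat(th-np.pi)
def meas(name):
    """ring angle from the post and pointer marks"""
    p=np.load("pose.npy")
    for cam in("top","scene"):
        im=vision.snapshot(cam);cv2.imwrite(f"pics/{name}_{cam}.png",im[:,:,::-1])
        for t in("pointer_aim","lever_post","square_pin"):
            for d in models.mark_of(t,cam)[:1]:
                l=T([0,0,-p[2]],*(np.array(d["at"][:2])-p[:2]))
                print(cam,t,round(d["score"],2),np.round(l*1e3,1),np.rad2deg(np.arctan2(l[1],l[0])).round(1))
E
python3 - <<'E'
from h import *
d=np.deg2rad
gripper_to(0.0)
pos,q=ringpose(d(9),gap=.038,z=.2)
r.move_to(pos,q);print(telemetry.current_joints(),telemetry.current_opening())
pos[2]=.072;r.move_l(pos,vel=.12)
f0=telemetry.current_wrist_force()
print(r.move_l(*ringpose(d(9),gap=.017),vel=.04,guard=8))
for a in range(10,29,3):
    g=r.move_l(*ringpose(d(a)),vel=.04,guard=8);print(a,g,np.round(telemetry.current_wrist_force()-f0,1))
    if g:break
meas("m1");print(telemetry.current_t())
E
```

```text
[ 3.07340684e-02  1.71262245e-01  1.72519039e+00 -3.44066852e-04
  1.24501180e+00 -4.63696264e-01] 0.00016887606704831567
False
10 False [-0.2  0.9 -0.5]
13 False [-0.1  2.3  0. ]
16 False [ 0.4  2.5 -1.1]
19 False [-0.5  0.3 -0.9]
22 False [-0.2  1.3 -0.4]
25 False [-1.3  1.9 -0.4]
28 False [-0.4  1.8 -0.8]
top pointer_aim 0.84 [83.9 54.3] 32.9
top lever_post 0.26 [86.9 57.3] 33.4
top square_pin 0.62 [77.1 71. ] 42.7
scene lever_post 0.74 [-86.3 -49.1] -150.4
scene square_pin 0.58 [77.6 67.7] 41.1
9.3917
```

Run:
```python
import cv2
a=cv2.imread("pics/m1_top.png");t=cv2.resize(a[130:210,170:270],None,fx=6,fy=6,interpolation=2)
cv2.imwrite("pics/m1c.png",t)
```

```text
(no output)
```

View pics/m1c.png

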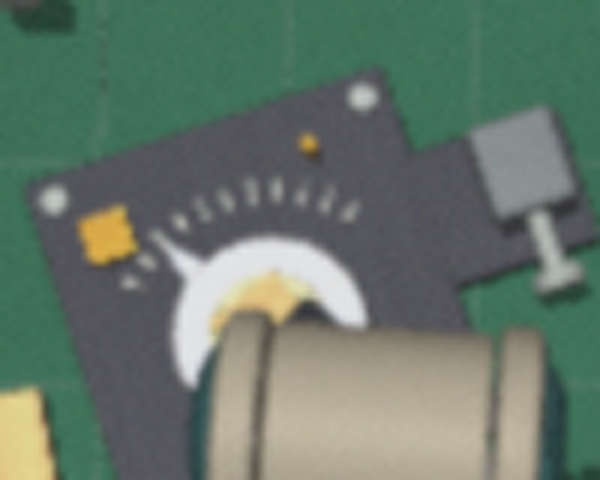

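The pointer tip, at crop (157,238), sits about 10° short of the square pin's centre at (108,236). I'll refine this with a ring circle fit.

```bash
cat > ang.py <<'E'
from h import *
def white(f):
    im=cv2.imread(f);h=cv2.cvtColor(im,cv2.COLOR_BGR2HSV);return (h[...,1]<40)&(h[...,2]>185),h
p=np.load("pose.npy")
def loc(u,v,z): return T([0,0,-p[2]],*(ray("top",u,v,z)[:2]-p[:2]))
def centre():
    w,_=white("pics/top0.png");c0=np.array(crop(340,382));yy,xx=np.nonzero(w[140:240,180:260]);P=np.c_[xx+180,yy+140]
    L=np.array([loc(u,v,.038) for u,v in P]);
    # outer boundary per angle, excluding pointer and lever sectors
    a=np.rad2deg(np.arctan2(L[:,1],L[:,0]));rr=np.hypot(*L.T);E=[]
    for b in range(-180,180,6):
        if abs(b-9)<25 or abs((b-189+180)%360-180)<20: continue
        s=(a>=b)&(a<b+6)&(rr<.06)
        if s.sum(): E.append(L[s][rr[s].argmax()])
    E=np.array(E);s=least_squares(lambda q:np.hypot(E[:,0]-q[0],E[:,1]-q[1])-q[2],[0,0,.05],loss="soft_l1",f_scale=.001);return s.x
def pointer(f,c):
    w,_=white(f);yy,xx=np.nonzero(w[130:200,180:260]);L=np.array([loc(u+180,v+130,.034) for u,v in zip(yy*0+xx,yy)])-c[:2]
    rr=np.hypot(*L.T);a=np.rad2deg(np.arctan2(L[:,1],L[:,0]));return L,rr,a
def pin(f,c):
    _,h=white(f);u0,v0=map(round,crop(231,317));w=7;s=h[v0-w:v0+w+1,u0-w:u0+w+1]
    m=((s[...,1]>110)&(s[...,0]<30)&(s[...,2]>90));yy,xx=np.nonzero(m);l=loc(xx.mean()+u0-w,yy.mean()+v0-w,.035)-c[:2]
    return np.rad2deg(np.arctan2(l[1],l[0])),np.hypot(*l)
def report(f,guess):
    c=centre();print("centre",c)
    L,rr,a=pointer(f,c);s=(rr>.0535)&(rr<.071)&(abs(a-guess)<14);m=L[s].mean(0)
    print("pointer",np.rad2deg(np.arctan2(m[1],m[0])),s.sum(),"pin",pin(f,c))
E
python3 -c "
from ang import *
report('pics/top0.png',9);report('pics/m1_top.png',30)"
```

```text
centre [0.00108214 0.00178199 0.04820033]
pointer 9.512115985305465 10 pin (np.float64(39.31073233510356), np.float64(0.09951643832038717))
centre [0.00108214 0.00178199 0.04820033]
pointer 29.933633798929673 10 pin (np.float64(39.31073233510356), np.float64(0.09951643832038717))
```

Run:
```python
from ang import *
d=np.deg2rad
for a in(31,34,36.5): print(r.move_l(*ringpose(d(a)),vel=.03,guard=8))
meas("m2");report("pics/m2_top.png",38)
a=cv2.imread("pics/m2_top.png");cv2.imwrite("pics/m2c.png",cv2.resize(a[140:190,170:240],None,fx=10,fy=10,interpolation=2))
a=cv2.imread("pics/m2_scene.png");cv2.imwrite("pics/m2s.png",cv2.resize(a[190:300,210:350],None,fx=5,fy=5,interpolation=2))
```

```text
False
False
False
top pointer_aim 0.6 [77.5 67.7] 41.1
scene pointer_aim 0.17 [149.4 243.1] 58.4
scene lever_post 0.96 [-76.9 -61.9] -141.2
scene square_pin 0.75 [-36.5 350.9] 95.9
centre [0.00108214 0.00178199 0.04820033]
pointer 38.67929372740218 10 pin (np.float64(39.31073233510356), np.float64(0.09951643832038717))
```

View pics/m2c.png

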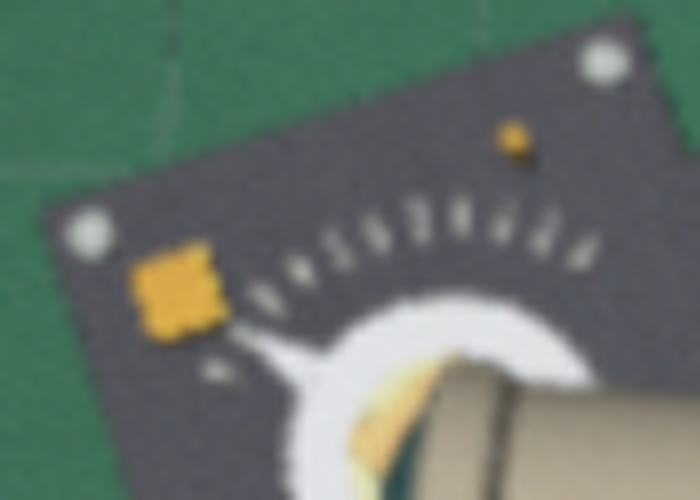

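View pics/m2s.png

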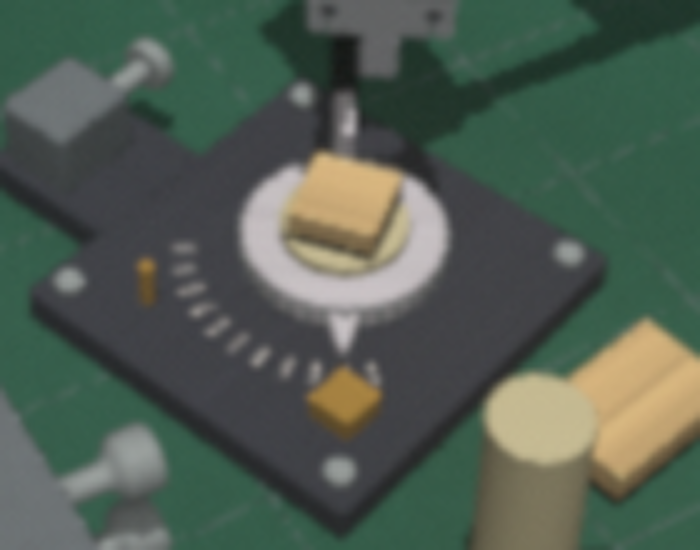

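Run:
```python
from ang import *
c=vision.get_calibration("scene");q=c["orientation"];Rm=R.from_quat([*q[1:],q[0]])
def proj(l,z):
    w=np.array([*T(p,*l),z])-c["position"];v=Rm.inv().apply(w);u=np.array([c["cx"]+c["fx"]*v[0]/v[2],c["cy"]+c["fy"]*v[1]/v[2]]);return ((u-[210,190]+.5)*5-.5).round(1)
P=lambda rad,a:(rad*np.cos(np.deg2rad(a)),rad*np.sin(np.deg2rad(a)))
print("ring",proj((0,0),.038),proj(P(.05,130),.038),proj(P(.05,-50),.038),"pin",proj(P(.1,40),.036),"round top",proj(P(.1,-30),.048),"die/pad")
for a in(38,39,40,41,42):print(a,proj(P(.071,a),.03),proj(P(.071,a),.036))
im=cv2.imread("pics/m2_scene.png");h=cv2.cvtColor(im,cv2.COLOR_BGR2HSV)[190:300,210:350]
z=lambda m:((np.array([np.nonzero(m)[1].mean(),np.nonzero(m)[0].mean()])+.5)*5-.5).round(1)
W=(h[...,1]<60)&(h[...,2]>165)
t=W.copy();t[:64]=0;t[71:]=0;t[:,:64]=0;t[:,74:]=0;print("ptr obs",z(t),t.sum())
for y in range(60,74):
    x=np.nonzero(W[y,45:93])[0]; print(y*5+2,x.min()+45 if len(x) else None,x.max()+45 if len(x) else None,h[y,64:75,2])
y=46;x=np.nonzero(W[y,40:95])[0]+40;print("ring row",x.min()*5+2,x.max()*5+2)
```

```text
ring [334.2 232.4] [436.8 233.6] [231.7 231.2] pin [337.1 396.2] round top [137.5 268.4] die/pad
38 [330.5 355.4] [330.9 347. ]
39 [333.2 355.5] [333.5 347.1]
40 [335.9 355.6] [336.2 347.1]
41 [338.5 355.6] [338.9 347.2]
42 [341.2 355.6] [341.5 347.1]
ptr obs [343.8 329.1] 14
302 62 76 [183 185 186 187 189 189 187 186 186 186 182]
307 69 69 [143 151 160 163 165 168 162 156 154 150 143]
312 None None [117 131 150 152 147 146 150 140 123 120 118]
317 67 70 [111 131 165 178 169 166 172 149 116 112 112]
322 67 70 [100 121 161 189 192 190 178 141 106 102 102]
327 67 70 [ 78 100 147 185 196 193 168 118  86  83  78]
332 67 69 [ 71  88 131 175 195 187 153  97  73  72  71]
337 68 69 [ 71  78 115 164 189 178 132  86  70  70  70]
342 68 68 [ 69  74  97 145 175 160 109  76  71  69  69]
347 None None [ 69  70  82 118 148 131  90  71  70  69  70]
352 None None [ 70  68  74  92 112  98  78  71  69  70  70]
357 None None [72 69 69 76 82 80 72 71 69 72 76]
362 None None [ 83  71  70  72  78  82  72  70  75  89 100]
367 None None [ 96  71  78  97 115 115  88  71  81 111 129]
ring row 247 442
```

Both views put the ring at about 39.3° against 40°, so one more push of 0.7°, then the retreat and the bolt.

Run:
```python
from ang import *
d=np.deg2rad
print(r.move_l(*ringpose(d(37.2)),vel=.02,guard=8))
r.move_l(*ringpose(d(37.2),gap=.04),vel=.08)
pos,_=ringpose(d(37.2),gap=.04,z=.16);r.move_l(pos,vel=.12)
q=quat(p[2]-np.pi/2)
B=lambda x,z:[*T(p,x,-.149),z]
r.move_to(B(-.075,.16),q)
r.move_l(B(-.075,.059),vel=.12)
meas("m3");report("pics/m3_top.png",39)
f0=telemetry.current_wrist_force()
print(models.mark_of("bolt_face","scene")[:2])
g=r.move_l(B(.008,.059),vel=.03,guard=12)
e=telemetry.current_ee_pos();print(g,T([0,0,-p[2]],*(e[:2]-p[:2])),telemetry.current_wrist_force()-f0)
meas("m4");print(telemetry.current_t())
a=cv2.imread("pics/m4_scene.png");cv2.imwrite("pics/m4s.png",cv2.resize(a[170:300,200:350],None,fx=4.6,fy=4.6,interpolation=2))
```

```text
False
top pointer_aim 0.2 [ 87.7 167.9] 62.4
top lever_post 0.65 [-84.3 -62.7] -143.4
top square_pin 0.45 [77.2 70.8] 42.5
scene lever_post 0.68 [-78.7 -62.1] -141.7
scene square_pin 0.55 [77.  65.3] 40.3
centre [0.00108214 0.00178199 0.04820033]
pointer 38.79870564390907 8 pin (np.float64(39.31073233510356), np.float64(0.09951643832038717))
[{'at': [0.6188, -0.0466, 0.0418], 'score': 0.65}]
True [-0.01371366 -0.14907895] [ 0.43225513 -0.83756055 -0.94522152]
top pointer_aim 0.68 [75.3 71. ] 43.3
top lever_post 0.59 [-83.9 -62.1] -143.5
top square_pin 0.44 [76.5 70.5] 42.6
scene lever_post 0.63 [-79.1 -62.5] -141.7
scene square_pin 0.64 [0.1 2.7] 87.9
17.8833
```

View pics/m4s.png

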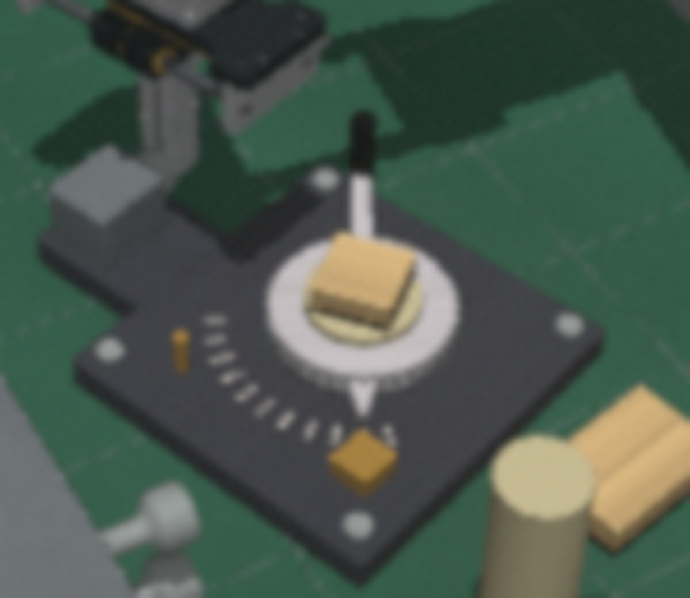

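The pointer, tip at (362,415), is on the square pin at (363,455). The bolt stopped on the guard, so I'll push again to check it is really home.

Run:
```python
from ang import *
B=lambda x,z:[*T(p,x,-.149),z]
for gd in(14,18):
    f0=telemetry.current_wrist_force()
    g=r.move_l(B(.010,.059),vel=.02,guard=gd)
    print(g,telemetry.current_wrist_force()-f0,end=" ");e=telemetry.current_ee_pos();print(T([0,0,-p[2]],*(e[:2]-p[:2])))
r.move_l(B(-.07,.059),vel=.1);r.move_l(B(-.07,.2),vel=.15)
meas("m5");print(telemetry.current_t());report("pics/m5_top.png",39)
print(models.mark_of("bolt_face","scene")[:2])
a=cv2.imread("pics/m5_scene.png")[170:300,200:350];b=cv2.imread("pics/scene0.png")[170:300,200:350]
cv2.imwrite("pics/m5s.png",cv2.resize(np.hstack([b[:75,:80],a[:75,:80]]),None,fx=5,fy=5,interpolation=2))
```

```text
True [-0.47587356 -0.90912585 -0.89998812] [-0.01364134 -0.14889211]
True [1.26185112 0.38845302 0.88170242] [-0.01357829 -0.14840957]
top pointer_aim 0.72 [75.2 64.3] 40.5
top lever_post 0.67 [-80.7 -62. ] -142.4
top square_pin 0.54 [77.5 70.1] 42.1
scene lever_post 0.75 [-79.2 -65. ] -140.6
scene square_pin 0.7 [81.  62.3] 37.6
21.2833
centre [0.00108214 0.00178199 0.04820033]
pointer 38.79870564390907 8 pin (np.float64(39.31073233510356), np.float64(0.09951643832038717))
[{'at': [0.6438, -0.0363, 0.043], 'score': 0.49}]
```

View pics/m5s.png

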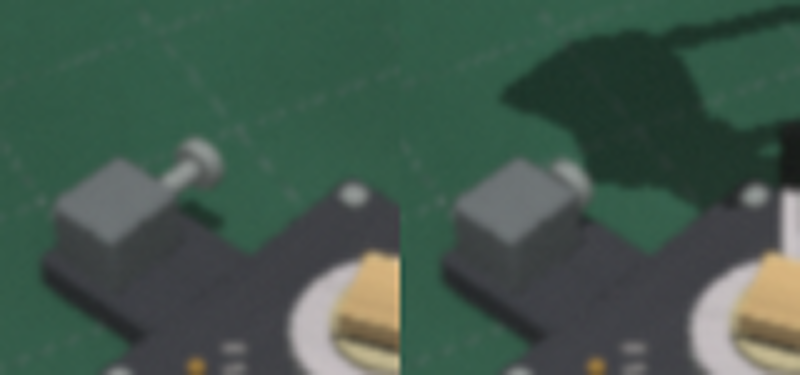

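The bolt head has moved from (200,162), shaft showing, to (572,180) against the housing. It travelled about 27 mm as measured and stopped at the same point under 12, 14 and 18 N. The pointer hasn't moved.

```bash
python3 -c "
from plant import r
print(r.sign_off())"
```

```text
the job is handed in; nothing more can be done
None
```

The ring's pointer is set on the square pin's centre to within about 1° by my camera measurements, the locking bolt was then pushed fully home, and the job is handed in.

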